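# Check an RC car's front ride height with a ramp gauge

### The job

The radio-controlled car stands on its set-up board with the body shell off and its front ride height is to be checked. Take the ride-height gauge (the small metal ramp with an upright grip), stand it flat on the board ahead of the car's nose, pointing straight along the car and centred on the notch in the middle of the nose edge, then slide it along the board under the nose until the ramp just touches the chassis plate there - a light touch, without jacking the nose up or shoving the car. Finish while still gripping the gauge and holding it like that, flat on the board, so that the scale can be read; leave the other things on the bench alone.

Things in the scene. Friction and masses are not known exactly. Their poses are not given: they have to be found in the camera images.
- gauge_grip (a point): Ride-height gauge: plain metal ramp, 120 long, 16 wide, about 130 g, sole flat on the bench at first. x axis: from grip to thin tip; z up. Its rear 40 mm is an upright block grip, 16 thick (across y), 42 high. This point: middle of the grip, 26 above the sole, 100 behind the tip. Ahead of the grip a straight ramp 80 long sinks from 12.5 to 2.5 mm at the tip (1 in 8), a mark for every mm of height.
- gauge_tip (a point): Centre of the gauge's thin front end, on the sole (height 0); 100 mm ahead of gauge_grip and 26 mm below it. Same axes.
- gauge_heel (a point): Centre of the gauge's rear end, on the sole; 120 mm behind gauge_tip. Same axes.
- nose_notch (a point): Marked spot: middle of the front edge of the car's metal chassis plate (2.5 thick), on its underside, at a V notch 7.5 wide, 7 deep. x axis: from nose to rear (the gauge is slid along +x), y across, z up. It stands 6 to 10 mm above the board, by the car's unknown load, on springs: pushed up it rises 1 mm per 0.8 N. Nose lip 33 wide; a bumper 20 high 11 behind the edge, front tyres 15 behind it.
- rc_car: The car: four 33 mm wheels, 93 wide over the tyres, about 1 kg, loose on the board (its wheels do not turn). Origin on the board under the middle of the 105 mm wheelbase; x axis from nose to rear.
- car_chassis: The sprung upper part of the same car: chassis plate, bumper, battery, motor, damper towers, posts up to 56 mm above the board (the front ones 18 mm behind the nose edge). Origin and axes as the car's.
- setup_board: Flat dark grey board, 270 x 120, 18 thick, fixed on the bench. Origin at the centre of its underside, its top is 18 higher. The nose points to its -x end, with some 100 mm of free board ahead of it; board and car may differ a little in direction.
- pill_bottle: Bystander: amber bottle with a white cap, 41 dia., 60 high. Origin at the centre of its underside.
- bit_case: Bystander: blue case, 63 x 95 x 28. Origin at the centre of its underside.
- cyano_blue: Bystander: small white glue bottle with a blue pointed cap, 30 dia., 90 high. Origin at the centre of its underside.
- sprue_cutter: Bystander: side cutters with black handles lying flat, 48 x 113 x 12. Origin at the centre of the underside.
- tweezers_b: Bystander: steel tweezers lying flat, 13 x 125 x 8. Origin at the centre of the underside.
- hex_driver: Bystander: hex driver with a red handle, 150 long, lying on the bench near the car's rear. Origin under its middle.
- magnifier_lamp: Keep clear: fixed bench magnifier lamp. Its ring (150 dia.) hangs at heights 180 to 245 mm, its centre about 20 mm nearer the robot (-x) and 175 mm to the right (-y) of this origin; from there a bar at heights 235 to 265 runs to a post 185 mm to the left (+y).

How it is judged (in metres and radians):
On the way:
1. the gauge stands flat on the board ahead of the nose, in line with the car and the notch (x of gauge_tip in the frame of nose_notch between -0.08 and 0 m and y of gauge_tip in the frame of rc_car between -0.008 and 0.008 m and angle between the x axis of gauge_tip and the x axis of rc_car, either way round below 0.15 rad and z of each of gauge_tip, gauge_heel in the frame of setup_board below 0.022 m), for 0.2 s.
At the end, for the whole second after the job is handed in: For 1 s the fingers grip the gauge, both ends of its sole within 2.5 mm of the board, tip under the nose within 6 mm of the notch's centre line, along the car within 0.1 rad; ramp and chassis press with 0.25 to 2.5 N; the car moved under 8 mm and is not touched by the robot (contact force between the fingers and gauge above 1 N and contact force between gauge and car_chassis between 0.25 and 2.5 N and x of gauge_tip in the frame of nose_notch between 0.012 and 0.078 m and y of gauge_tip in the frame of rc_car between -0.006 and 0.006 m and y of gauge_heel in the frame of rc_car between -0.014 and 0.014 m and angle between the x axis of gauge_tip and the x axis of rc_car, either way round below 0.1 rad and z of each of gauge_tip, gauge_heel in the frame of setup_board below 0.0205 m and distance of rc_car from where it was at the start of the episode below 0.008 m and contact force between each of the arm, the fingers and rc_car below 0.3 N and linear speed of gauge below 0.01 m/s); the arm keeps its last pose, push and grip.
It fails at once if the gauge jacks the nose up or rams it (over 5 N on the chassis) (contact force between gauge and car_chassis above 5 N).
It fails at once if the car is shoved over the board (distance of rc_car from where it was at the start of the episode above 0.012 m).
It fails at once if other things on the bench are disturbed (distance of any of pill_bottle, bit_case, cyano_blue, sprue_cutter, tweezers_b, hex_driver from where it was at the start of the episode above 0.03 m).
It also fails if it takes over 61 s, if anything falls off the work surface, if the arm or the gripper's body presses on something with over 40 N, if the wrist force passes 120 N, or if a joint passes its speed limit or range.

### The arm

A 6-joint arm with a two-finger parallel gripper is mounted at the origin on a cart in front of the work surface, level with it; the furniture and walls round the work are solid. World frame = base frame: x ahead of the robot, y to its left, z up, the work surface at z = 0. Lengths are in mm, angles in rad, forces in N, time in s.
With the tool pointing down it reaches from about 400 to 925 mm from the base axis. Payload 12.5 kg.
Tool frame: the origin (TCP) lies between the finger pads; the fingertips stand 14 mm ahead of it and the grasp point (between the pads) lies 5 mm behind it; x points along the fingers, y is the direction in which the jaws open and shut, and the axes are right-handed (so a half turn about x gives the same grasp; the last joint's range is limited). The gripper opens to 95 mm and grips with 3 to 60 N. Pads are 20 mm wide; open, the fingers measure 119 mm over their backs; the gripper's body (75 mm by 180 mm) begins 59 mm behind the grasp point.
Start: joints at [1.135, 0.491, 1.559, -0, 1.092, -0.106], TCP at [202.392, 591.34, 228.661] pointing down, gripper open.
Joint ranges: [-3.1, 3.1], [-0.84, 2.19], [0.05, 2.79], [-1.13, 4.28], [0.06, 2.93], [-2.69, 2.69]. Speed limits (rad/s): [2.22, 2.22, 2.79, 3.14, 3.14, 3.14].

### API

Orientations are given as [roll, pitch, yaw] about the fixed x, y, z axes, in that order (R = Rz(yaw) Ry(pitch) Rx(roll)).
In Python, from cell import env, cams gives the robot as it stands.
- The arm moves only by the tool carry_out, never from a script. Its arguments are lists of equal length, an entry for each row: "grip": the closure, from -1 (fully open) to 1 (shut); "linear": the shift along the tool's x, y, z scaled (see below), a list of three; "turn": the turn about the tool's x scaled (see below). In form: {"grip": [grip, ...], "linear": [[tx, ty, tz], ...], "turn": [turn, ...]}. A call has 1 to 5 rows; each row shifts and turns the commanded pose from where the row before left it, along the tool's axes as they then stand; what a row does not reach is not made up. The controller multiplies each number of a shift by 0.5 m and each number of a turn by 180 degrees. A row lasts 1/10 s, in which the tool goes at most 50 mm and 8.59 degrees, less where a joint would pass 70% of its speed; a pose out of reach is approached as far as the arm can. A call with a number of a shift or a turn outside -1 to 1 is refused whole. A call with a gripper value outside its range is refused whole. The fingers move at their own pace and stop on an object; the grip force is fixed at half the most. Time passes only in rows, so rows that do not move let the fingers close. It gives the time, the measured TCP pose, the force and the opening at its end, in the units of the state.
- env.state(): the state, without advancing time (a new reading comes with each control period).
- cams.read_camera(name): name is "scene" or "top" or "wrist"; returns the picture (480x640x3 uint8, blue, green, red); there is no depth.
- cams.camera_info(name): a dict with "fx", "fy", "cx", "cy" (pixels), "view" (4x4, takes a point from world to camera coordinates). Camera axes: x right, y down, z forward; pixel columns grow to the right and rows downward; lengths in mm; the calibration is good to about 2 mm. A picture is of the moment at which its call begins: read the wrist's pose just before it. camera_info takes no time and is no camera call; for the wrist camera it gives the pose at the moment of the call.
- env.job_done(): hands the job in, once; it reports no verdict.
The state is a dict: "t": time; "joints": joint angles; "qvel": joint speeds; "tau": joint torques, N m; "eef_pos": TCP position; "tcp_rot": TCP orientation; "ft_force": force on the tool from outside, world axes, zero at the start; "moment": the same for the moment, N m; "opening": opening from 0.0 (shut) to 1.0 (fully open).
Only numpy, scipy, OpenCV 4.12 (cv2) and the standard library are available. Lean on these libraries where they do the work, as an engineer would, in place of code of your own. Each camera call takes 0.05 s, during which the arm holds its last target. There are 200 camera calls.

## Working session

There is one attempt and no reset: what is moved stays moved. The work goes in short steps, Python scripts to look and compute and a tool call to move; the robot and the scene stay as the last step left them, time stands still between calls to the robot, and variables do not carry over. Pictures are saved under pics/ and viewed, about 8 in all and at most 12, crops included, and the job is handed in when it is done.

Besides the shell and the picture viewer there is one more tool, called after "Request:" by a JSON object that holds its "op" and its "data". carry_out: Moves the arm, as the interface text tells. Shifts and turns lie within -1 to 1; 1 stands for 0.5 m of shift or 180 degrees of turn. Its arguments: {"type":"object","properties":{"grip":{"type":"array"},"linear":{"type":"array"},"turn":{"type":"array"}},"required":["grip","linear","turn"]}

```bash
ls; mkdir -p pics; cat > h.py <<'E'
from cell import env, cams
import numpy as np, cv2
def ray(name,u,v,z,info=None):
    i=info or cams.camera_info(name); V=np.array(i["view"]); R=V[:3,:3]; c=-R.T@V[:3,3]
    d=R.T@np.array([(u-i["cx"])/i["fx"],(v-i["cy"])/i["fy"],1]); return c+d*(z-c[2])/d[2]
def proj(name,p,info=None):
    i=info or cams.camera_info(name); V=np.array(i["view"]); q=V[:3,:3]@np.array(p)+V[:3,3]
    return i["fx"]*q[0]/q[2]+i["cx"], i["fy"]*q[1]/q[2]+i["cy"]
E
python3 - <<'E'
from h import *
for n in ("top","scene"):
    cv2.imwrite(f"pics/{n}0.png",cams.read_camera(n)); i=cams.camera_info(n); V=np.array(i["view"]); print(n,i["fx"],-V[:3,:3].T@V[:3,3],V[2,:3])
print(env.state())
E
```

```text
pics
top 551.010745843849 [ 445.74953354 -233.73304008 1242.8796718 ] [ 0.04413895 -0.01041069 -0.99897116]
scene 509.2753696205401 [  -16.75917476 -1246.71162311   569.41438229] [ 0.43076915  0.79662011 -0.42406879]
{'t': 0.1, 'joints': array([ 1.13539347e+00,  4.91484728e-01,  1.55942139e+00,  1.16010958e-05,
        1.09169904e+00, -1.05579953e-01]), 'qvel': array([-2.80580947e-05, -8.50937939e-04, -1.91306653e-03, -8.34273360e-04,
        5.89158900e-04, -1.63844274e-03]), 'tau': array([ 3.13553901e-03, -6.13622403e+01, -2.58608276e+01,  6.94357767e-02,
        4.70448879e-02, -7.29862131e-05]), 'eef_pos': array([202.29436378, 591.12697045, 228.11789401]), 'tcp_rot': array([-1.68653834,  1.56978377, -2.0163666 ]), 'ft_force': array([-0.07417438,  1.01056377, -0.1005277 ]), 'moment': array([-0.00853323, -0.00201577, -0.0305687 ]), 'opening': 1.0006752961533418}
```

View pics/top0.png

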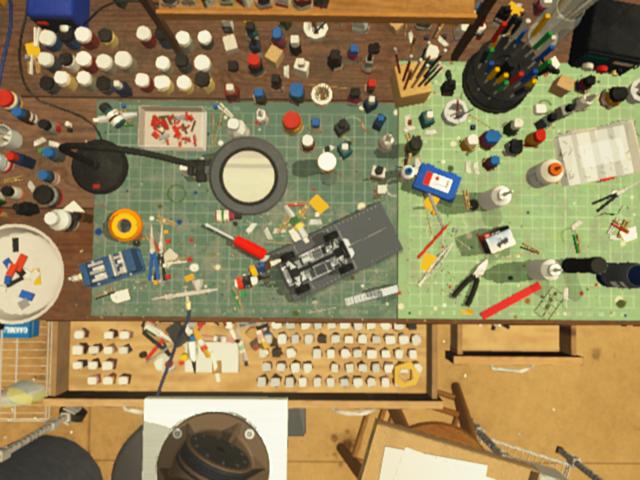

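View pics/scene0.png

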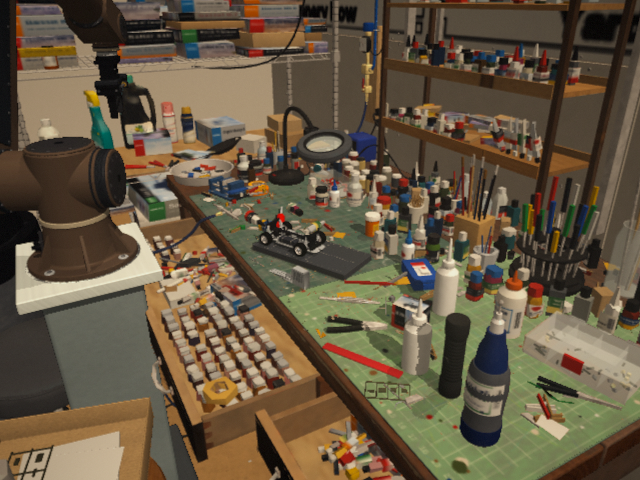

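The overview pictures show the car near (320,262) in the top view, nose to the upper right, and the gauge at about (347–399, 290–302). I'll enlarge that area.

```bash
python3 - <<'E'
import cv2
a=cv2.imread("pics/top0.png")[195:315,260:420]
cv2.imwrite("pics/c1.png",cv2.resize(a,None,fx=5,fy=5,interpolation=cv2.INTER_CUBIC))
E
```

```text
(no output)
```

View pics/c1.png

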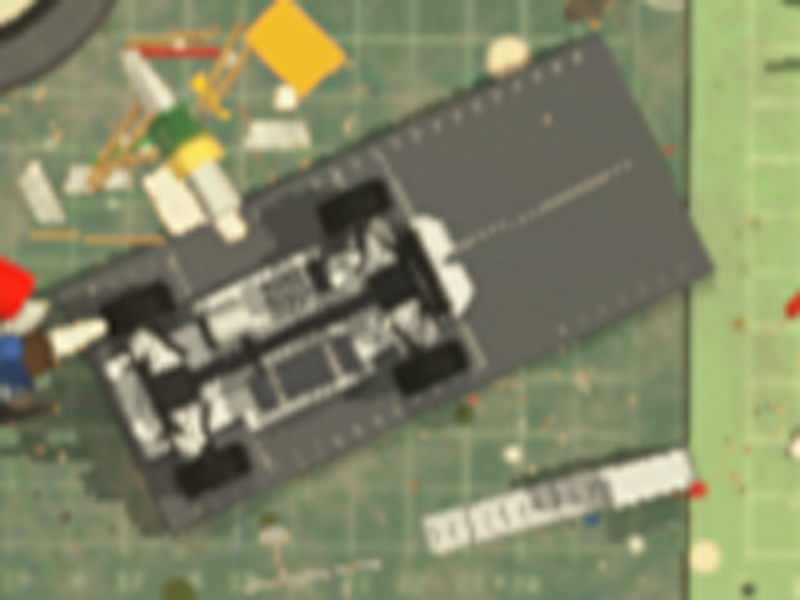

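The crop shows the gauge with its tip at crop (431,535) and its heel at (692,468). The notch is at about (458,250). The board's corners are at (600,38), (712,270), (175,530) and (60,293).

```bash
python3 - <<'E'
from h import *
i=cams.camera_info("top")
f=lambda u,v,z: ray("top",u/5+260-.4,v/5+195-.4,z,i)
for n,u,v,z in [("tip",431,535,2.5),("heel",692,468,42),("gripfront",608,490,42),("notch",458,250,28),("b1",600,38,18),("b2",712,270,18),("b3",175,530,18),("b4",60,293,18),("wFL",355,205,51),("wFR",431,367,51),("wRL",138,305,51),("wRR",212,472,51),("linefar",630,163,18),("linenear",470,245,18)]:
    print(n,f(u,v,z).round(1))
a=f(431,535,2.5);b=f(692,468,42);print("gauge yaw",np.degrees(np.arctan2(*(a-b)[1::-1])))
P=lambda u,v:f(u,v,18)
e=(P(175,530)-P(712,270)+P(60,293)-P(600,38));print("board yaw",np.degrees(np.arctan2(e[1],e[0])))
c=(f(138,305,51)+f(212,472,51)-f(355,205,51)-f(431,367,51));print("car yaw",np.degrees(np.arctan2(c[1],c[0])))
s=env.state();from scipy.spatial.transform import Rotation as R
print(R.from_euler("xyz",s["tcp_rot"]).as_matrix().round(3))
w=cams.camera_info("wrist");V=np.array(w["view"]);print(w["fx"],-V[:3,:3].T@V[:3,3],V[:3,:3].round(2))
E
```

```text
tip [ 367.  -289.3    2.5]
heel [ 399.7 -400.9   42. ]
gripfront [ 389.8 -364.4   42. ]
notch [ 494.1 -299.    28. ]
b1 [ 590.  -362.2   18. ]
b2 [ 486.8 -412.8   18. ]
b3 [ 369.2 -175.2   18. ]
b4 [ 473.6 -122.8   18. ]
wFL [ 512.3 -252.9   51. ]
wFR [ 442.5 -286.5   51. ]
wRL [ 468.  -159.6   51. ]
wRR [ 396.3 -192.4   51. ]
linefar [ 534.2 -376.    18. ]
linenear [ 496.8 -304.9   18. ]
gauge yaw 106.29128287769936
board yaw 116.13838638816989
car yaw 115.76060500851844
[[-0.     0.324  0.946]
 [-0.001  0.946 -0.324]
 [-1.    -0.001 -0.   ]]
334.34270519220337 [123.25878105 619.16492316 383.20923328] [[ 0.32  0.95 -0.  ]
 [ 0.9  -0.31  0.3 ]
 [ 0.28 -0.1  -0.95]]
```

Request:
{"op": "carry_out", "data": {"grip": [-1,-1,-1,-1,-1], "linear": [[-0.05,0,0],[-0.05,0,0],[-0.05,0,0],[-0.05,0,0],[-0.05,0,0]], "turn": [0.0436,0.0436,0.0436,0.0436,0.0436]}}

```text
t: 0.6
eef_pos: [202.3, 591.1, 354.4]
tcp_rot: [-0.987, 1.57, -2.007]
ft_force: [1.1, 0.4, 0.1]
opening: 0.998
```

Request:
{"op": "carry_out", "data": {"grip": [-1,-1,-1,-1,-1], "linear": [[0,0,0],[0,0,0],[0,0.032,0.085],[0,0.032,0.085],[0,0.032,0.085]], "turn": [0.0436,0.0436,0,0,0]}}

```text
t: 1.1
eef_pos: [284.4, 480.9, 353.2]
tcp_rot: [-0.891, 1.57, -2.178]
ft_force: [1.0, -0.3, 1.2]
opening: 0.996
```

Request:
{"op": "carry_out", "data": {"grip": [-1,-1,-1,-1,-1], "linear": [[0,0.032,0.085],[0,0.032,0.085],[0,0.032,0.085],[0,0.032,0.085],[0,0.032,0.085]], "turn": [0,0,0,0,0]}}

```text
t: 1.6
eef_pos: [420.7, 298.8, 353.5]
tcp_rot: [-1.681, 1.571, -2.969]
ft_force: [0.7, 0.5, -0.1]
opening: 0.998
```

Request:
{"op": "carry_out", "data": {"grip": [-1,-1,-1,-1,-1], "linear": [[0,-0.0104,0.0863],[0,-0.0104,0.0863],[0,-0.0104,0.0863],[0,-0.0104,0.0863],[0,-0.0104,0.0863]], "turn": [0,0,0,0,0]}}

```text
t: 2.1
eef_pos: [454.9, 84.2, 353.5]
tcp_rot: [-2.104, 1.571, 2.891]
ft_force: [0.5, 0.2, 1.1]
opening: 1.0
```

Request:
{"op": "carry_out", "data": {"grip": [-1,-1,-1,-1,-1], "linear": [[0,-0.0104,0.0863],[0,-0.0104,0.0863],[0,-0.04,0.077],[0,-0.04,0.077],[0,-0.04,0.077]], "turn": [0,0,0,0,0]}}

```text
t: 2.6
eef_pos: [443.0, -129.1, 353.4]
tcp_rot: [-2.572, 1.57, 2.423]
ft_force: [0.7, -0.2, 0.9]
opening: 1.001
```

Request:
{"op": "carry_out", "data": {"grip": [-1,-1,-1,-1,-1], "linear": [[0,-0.04,0.077],[0,-0.04,0.077],[0,-0.04,0.077],[0,-0.04,0.077],[0,-0.04,0.077]], "turn": [0,0,0,0,0]}}

```text
t: 3.1
eef_pos: [400.5, -341.9, 353.4]
tcp_rot: [-3.03, 1.57, 1.964]
ft_force: [0.7, -0.2, 0.2]
opening: 0.998
```

Request:
{"op": "carry_out", "data": {"grip": [-1,-1,-1,-1,-1], "linear": [[0.06,-0.04,0.077],[0.09,0,0],[0.09,0,0],[0,0,0],[0,0,0]], "turn": [0,0,0,0,0]}}

```text
t: 3.6
eef_pos: [393.4, -380.7, 235.9]
tcp_rot: [-2.843, 1.57, 2.152]
ft_force: [0.4, -0.7, 0.7]
opening: 1.001
```

```bash
python3 - <<'E'
from h import *
import pickle
s=env.state();w=cams.camera_info("wrist");a=cams.read_camera("wrist");pickle.dump(w,open("w1.pkl","wb"))
cv2.imwrite("pics/w1.png",a);print(s["eef_pos"],s["joints"])
E
```

```text
[ 393.43124354 -380.66265883  235.91245276] [-8.89612013e-01  3.73403188e-01  1.74045050e+00  8.96407739e-05
  1.02850206e+00 -1.17199469e+00]
```

View pics/w1.png

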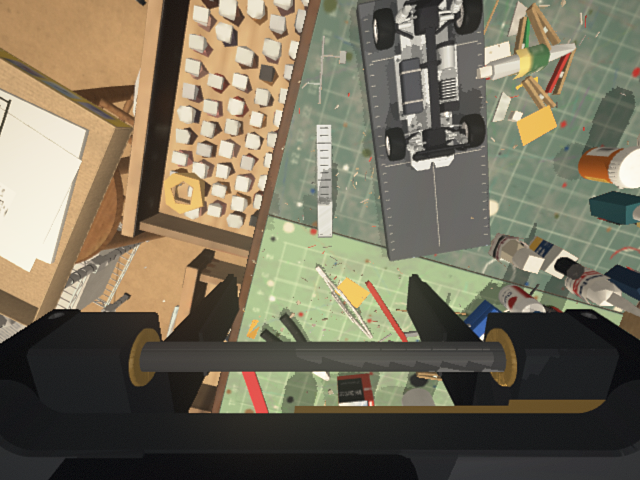

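The wrist view shows the gauge from its tip at about (324,125) to its heel at about (325,236). The nose lip is at about (435,163). I'll enlarge both.

```bash
python3 - <<'E'
import cv2
a=cv2.imread("pics/w1.png")[110:260,300:500]
cv2.imwrite("pics/c2.png",cv2.resize(a,None,fx=4,fy=4,interpolation=cv2.INTER_CUBIC))
E
```

```text
(no output)
```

View pics/c2.png

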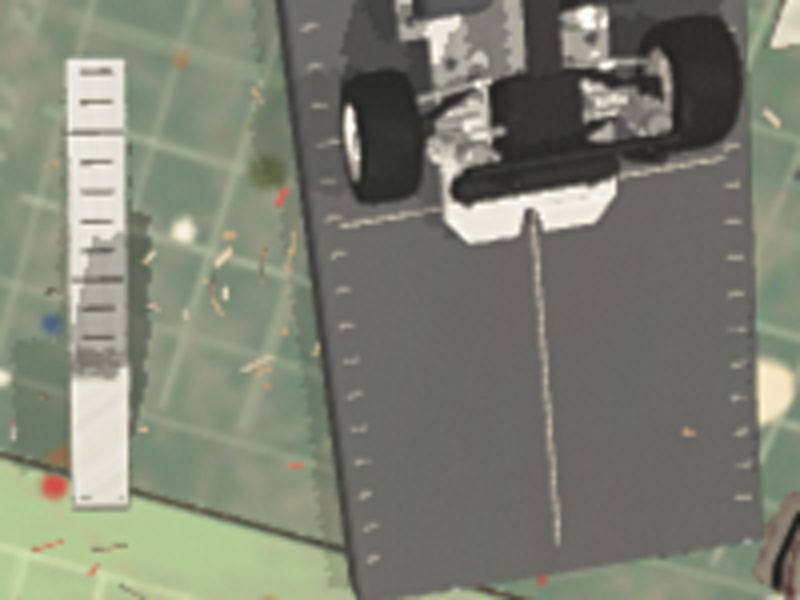

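The crop shows the tip edge at (66–124,60), the grip's front top edge at (100,372) and its rear top at (101,503). The lip corners are at (470,243) and (598,222), with the notch apex at (531,208). The board's centre line runs from (535,240) to (557,545).

```bash
python3 - <<'E'
from h import *
import pickle
i=pickle.load(open("w1.pkl","rb"))
f=lambda u,v,z: ray("wrist",u/4+300-.375,v/4+110-.375,z,i)
yaw=lambda a,b:np.degrees(np.arctan2(*(b-a)[1::-1]))
tip=f(95,60,2.5);gf=f(100,372,42);gr=f(101,503,42)
print("tip",tip,"gf",gf,"gr",gr,np.linalg.norm(gf-gr),np.linalg.norm((tip-gr)[:2]),yaw(gr,tip))
l,r,m=f(470,243,28),f(598,222,28),f(534,232.5,28)
ap=f(531,208,28)
print("lip",l,r,np.linalg.norm(l-r),"notch",m,"car yaw from lip",yaw(l,r)+90,"apex",ap,yaw(m,ap))
a,b=f(535,240,18),f(557,545,18);print("line",a,b,yaw(b,a))
# tyre front corners on board-ish: centres of tyres
t1,t2=f(385,100,51),f(702,50,51);print("tyres",t1,t2,np.linalg.norm(t1-t2),yaw(t1,t2)+90)
bl,br=f(362,598,18),f(762,535,18);print("board end",bl,br,np.linalg.norm(bl-br),yaw(bl,br)+90)
E
```

```text
tip [ 368.69500084 -287.87632315    2.5       ] gf [ 391.99057349 -363.57164934   42.        ] gr [ 402.39116818 -398.16289644   42.        ] 36.12100145171311 115.31938233152782 106.98963167460957
lip [ 477.97705019 -305.10905281   28.        ] [ 508.69333614 -290.47110124   28.        ] 34.025870280827085 notch [ 493.37020981 -297.77338972   28.        ] car yaw from lip 115.48029466399373 apex [ 490.22653462 -292.0449187    28.        ] 118.75713686617284
line [ 497.76570042 -299.54296508   18.        ] [ 536.88632342 -379.976578     18.        ] 115.93697131669015
tyres [ 439.09719556 -278.48924695   51.        ] [ 508.28854613 -246.47534505   51.        ] 76.23865757182847 114.82934210574884
board end [ 487.43947528 -411.6270279    18.        ] [ 593.44642099 -360.34566142   18.        ] 117.75929299598575 115.81559749932751
```

Request:
{"op": "carry_out", "data": {"grip": [0.15,0.15,0.15,0.15,0.15], "linear": [[0.04,0.0052,0.0042],[0.08,0,0],[0.08,0,0],[0.08,0,0],[0,0,0]], "turn": [0,0,0,0,0]}}

```text
t: 4.15
eef_pos: [396.1, -381.1, 93.6]
tcp_rot: [-2.768, 1.567, 2.227]
ft_force: [-0.7, 1.0, 0.5]
opening: 0.637
```

Request:
{"op": "carry_out", "data": {"grip": [0.15,0.15,0.15,0.15,0.15], "linear": [[0.04,0,0],[0.04,0,0],[0.04,0,0],[0.03,0,0],[0,0,0]], "turn": [0,0,0,0,0]}}

```text
t: 4.65
eef_pos: [397.2, -382.7, 21.7]
tcp_rot: [0.45, 1.569, -0.838]
ft_force: [-0.4, 0.5, -0.0]
opening: 0.426
```

Request:
{"op": "carry_out", "data": {"grip": [1,1,1,1,1], "linear": [[0,0,0],[0,0,0],[0,0,0],[0,0,0],[0,0,0]], "turn": [0,0,0,0,0]}}

```text
t: 5.15
eef_pos: [396.6, -382.1, 21.1]
tcp_rot: [0.485, 1.57, -0.803]
ft_force: [-1.1, 1.0, 9.2]
opening: 0.168
```

Request:
{"op": "carry_out", "data": {"grip": [1,1,1,1,1], "linear": [[0,0,0],[0,0,0],[0,0,0],[-0.05,0,0],[-0.05,0,0]], "turn": [0,0,0,0,0]}}

```text
t: 5.65
eef_pos: [396.0, -381.5, 70.5]
tcp_rot: [-2.783, 1.569, 2.212]
ft_force: [-0.2, -0.3, -1.1]
opening: 0.169
```

Request:
{"op": "carry_out", "data": {"grip": [1,1,1,1,1], "linear": [[-0.06,0,0],[-0.06,0,0],[0,0.062,0.0533],[0,0.062,0.0533],[0,0.062,0.0533]], "turn": [-0.0258,-0.0258,0,0,0]}}

```text
t: 6.15
eef_pos: [515.9, -414.4, 131.0]
tcp_rot: [0.484, 1.57, -0.643]
ft_force: [-0.5, -0.7, -1.3]
opening: 0.166
```

Request:
{"op": "carry_out", "data": {"grip": [1,1,1,1,1], "linear": [[0,0.062,0.0533],[0.06,0,0],[0,0,0],[0,0,0],[0,0,0]], "turn": [0,0,0,0,0]}}

```text
t: 6.65
eef_pos: [553.8, -425.0, 101.5]
tcp_rot: [0.442, 1.57, -0.685]
ft_force: [0.7, -0.3, -1.0]
opening: 0.168
```

```bash
python3 - <<'E'
from h import *
import pickle
s=env.state();w=cams.camera_info("wrist");a=cams.read_camera("wrist");pickle.dump(w,open("w2.pkl","wb"))
cv2.imwrite("pics/w2.png",a);print(s["eef_pos"],s["tcp_rot"][0]-s["tcp_rot"][2],s["joints"])
E
```

```text
[ 553.75590998 -425.02835384  101.48954446] 1.1270056490401226 [-7.49195953e-01  7.23139314e-01  1.47871003e+00  6.83826473e-05
  9.38887227e-01 -1.19302700e+00]
```

View pics/w2.png

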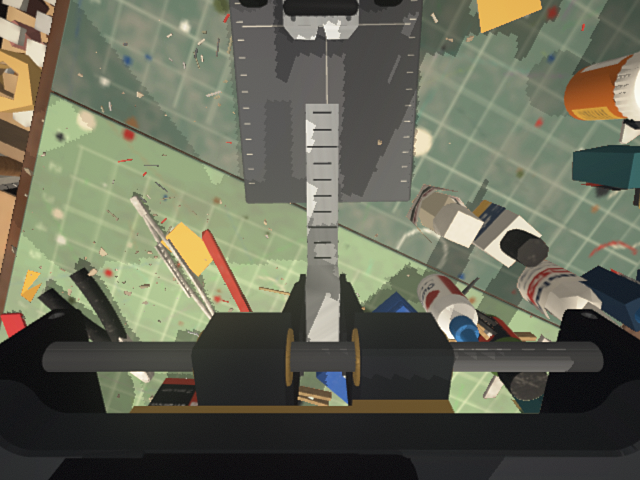

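The gauge is held well with its tip at about (323,104), and the notch is at about (323,38). I'll enlarge the view to check alignment.

```bash
python3 - <<'E'
import cv2
a=cv2.imread("pics/w2.png")[0:120,240:400]
cv2.imwrite("pics/c3.png",cv2.resize(a,None,fx=5,fy=5,interpolation=cv2.INTER_CUBIC))
E
```

```text
(no output)
```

View pics/c3.png

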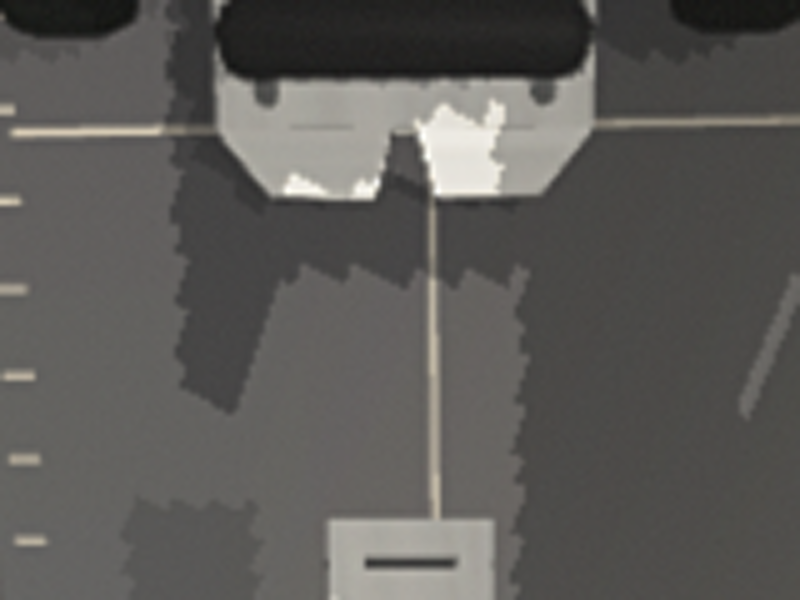

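The lip's front corners are at (272,199) and (542,195) and the notch mouth is centred at about (406,197). The tip edge runs from (328,520) to (494,520).

```bash
python3 - <<'E'
from h import *
import pickle
i=pickle.load(open("w2.pkl","rb"))
f=lambda u,v,z: ray("wrist",u/5+240-.4,v/5-.4,z,i)
yaw=lambda a,b:np.degrees(np.arctan2(*(b-a)[1::-1]))
tip=f(411,520,83);l,r,m=f(272,199,28),f(542,195,28),f(406.5,197,28)
a,b=f(217,128,28),f(594,123,28)
print(tip,m,yaw(l,r)+90,np.linalg.norm(l-r),"wide",yaw(a,b)+90,np.linalg.norm(a-b))
g=f(480,75,28)-f(0,0,28)
for A in (115.4,):
    u=np.array([np.cos(np.radians(A)),np.sin(np.radians(A))]);n=np.array([-u[1],u[0]])
    d=(tip-m)[:2];print("x",d@u,"y",d@n,"tip from tcp",(tip[:2]-env.state()["eef_pos"][:2])@u,(tip[:2]-env.state()["eef_pos"][:2])@n)
bl,br=f(10,131,18),f(798,121,18);print("board cross line yaw",yaw(bl,br)+90)
# board line at tip region
p,q=f(433,210,18),f(436,515,18);print("line",p,q,yaw(q,p))
E
```

```text
[ 511.82449947 -335.19989033   83.        ] [ 493.78430935 -298.59907801   28.        ] 116.1967014633268 32.57294402005957 wide 116.1120392892293 44.97472370708461
x -40.80087686912784 y -0.5969661101535684 tip from tcp 99.26421611602258 -0.6224546319763608
board cross line yaw 116.08346956525129
line [ 496.35715242 -296.3008823    18.        ] [ 512.18302296 -328.35980203   18.        ] 116.27322813584117
```

Request:
{"op": "carry_out", "data": {"grip": [1,1,1,1,1], "linear": [[0.05,0,0],[0.05,0,0],[0.016,0,0],[0,0,0],[0,0,0]], "turn": [-0.004,0,0,0,0]}}

```text
t: 7.2
eef_pos: [554.4, -425.2, 43.6]
tcp_rot: [0.433, 1.569, -0.681]
ft_force: [0.5, 0.4, -0.8]
opening: 0.165
```

Request:
{"op": "carry_out", "data": {"grip": [1,1,1,1,1], "linear": [[0.002,0,0],[0,0,0],[0.002,0,0],[0,0,0],[0,0,0]], "turn": [0,0,0,0,0]}}

```text
t: 7.7
eef_pos: [554.1, -424.8, 40.3]
tcp_rot: [1.243, 1.571, 0.129]
ft_force: [0.3, 0.1, -0.7]
opening: 0.165
```

Request:
{"op": "carry_out", "data": {"grip": [1,1,1,1,1], "linear": [[0.001,0,0],[0,0,0],[0.001,0,0],[0,0,0],[0,0,0]], "turn": [0,0,0,0,0]}}

```text
t: 8.2
eef_pos: [554.1, -424.8, 39.2]
tcp_rot: [1.523, 1.571, 0.409]
ft_force: [-0.1, -1.0, -0.2]
opening: 0.166
```

Request:
{"op": "carry_out", "data": {"grip": [1,1,1,1,1], "linear": [[0.001,0,0],[0,0,0],[0,0,0],[0,0,0],[0,0,0]], "turn": [0,0,0,0,0]}}

```text
t: 8.7
eef_pos: [554.1, -424.8, 39.0]
tcp_rot: [0.687, 1.571, -0.427]
ft_force: [-1.1, 0.2, 5.7]
opening: 0.166
```

Request:
{"op": "carry_out", "data": {"grip": [1,1,1,1,1], "linear": [[0.001,0,0],[0,0,0],[0,0,0],[0,0,0],[0,0,0]], "turn": [0,0,0,0,0]}}

```text
t: 9.2
eef_pos: [554.1, -424.9, 38.9]
tcp_rot: [0.278, 1.57, -0.836]
ft_force: [-2.8, 0.9, 8.8]
opening: 0.167
```

Request:
{"op": "carry_out", "data": {"grip": [1,1,1,1,1], "linear": [[-0.003,0,0],[0,0,0],[0,0,0],[0,0,0],[0,0,0]], "turn": [0,0,0,0,0]}}

```text
t: 9.7
eef_pos: [554.0, -424.7, 39.4]
tcp_rot: [-3.123, 1.571, 2.046]
ft_force: [0.1, -0.2, -0.5]
opening: 0.165
```

```bash
cat > ft.py <<'E'
from h import *
def avg(n=16):
    F,P=[],[]
    for _ in range(n):
        cams.read_camera("wrist"); s=env.state(); F.append(s["ft_force"]); P.append(s["eef_pos"])
    F=np.array(F);P=np.mean(P,0);f=F.mean(0);u=np.radians(116)
    u=np.array([np.cos(u),np.sin(u)])
    print("t",s["t"],"F",f.round(2),"along car",(f[:2]@u).round(2),"sd",F.std(0).round(2),"pos",P.round(2),"tip x",((P[:2]-np.array([493.8,-298.6]))@u+99.3).round(1))
if __name__=="__main__": avg()
E
python3 ft.py
```

```text
t 10.5 F [-0.03 -0.09 -0.99] along car -0.07 sd [0.37 0.45 0.44] pos [ 554.07 -424.74   39.62] tip x -40.5
```

Request:
{"op": "carry_out", "data": {"grip": [1,1,1,1,1], "linear": [[0,0,-0.02],[0,0,-0.02],[0,0,-0.02],[0,0,-0.02],[0,0,0]], "turn": [0,0,0,0,0]}}

```text
t: 11.0
eef_pos: [535.9, -387.4, 39.8]
tcp_rot: [-2.922, 1.57, 2.248]
ft_force: [0.5, 0.3, -1.2]
opening: 0.169
```

Request:
{"op": "carry_out", "data": {"grip": [1,1,1,1,1], "linear": [[0,0,-0.02],[0,0,-0.02],[0,0,-0.01],[0,0,0],[0,0,0]], "turn": [0,0,0,0,0]}}

```text
t: 11.5
eef_pos: [525.6, -366.5, 39.8]
tcp_rot: [0.523, 1.57, -0.59]
ft_force: [0.3, -0.1, -1.8]
opening: 0.169
```

```bash
python3 - <<'E'
import ft; from h import *; import pickle
ft.avg(12); pickle.dump(cams.camera_info("wrist"),open("w3.pkl","wb")); a=cams.read_camera("wrist"); cv2.imwrite("pics/w3.png",a)
cv2.imwrite("pics/c4.png",cv2.resize(a[60:210,220:420],None,fx=4,fy=4,interpolation=cv2.INTER_CUBIC))
E
```

```text
t 12.1 F [-0.06  0.03 -1.08] along car 0.05 sd [0.41 0.39 0.45] pos [ 525.44 -366.57   39.63] tip x 24.3
```

View pics/c4.png

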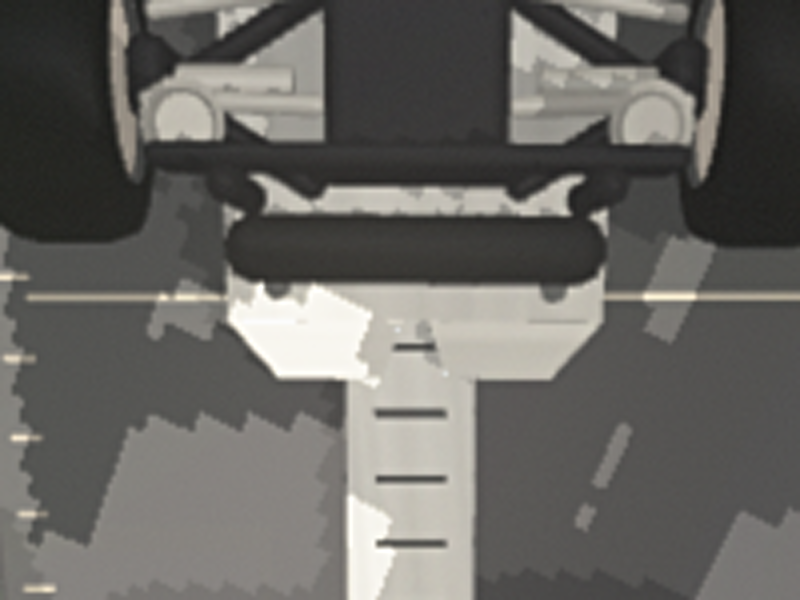

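The view shows the gauge centred: ramp edges at 348 and 474, lip corners at 277 and 552, so about 0.4 mm off. There is no contact force yet, so I'll advance in small steps.

Request:
{"op": "carry_out", "data": {"grip": [1,1,1,1,1], "linear": [[0,0,-0.005],[0,0,-0.005],[0,0,-0.005],[0,0,-0.005],[0,0,0]], "turn": [0,0,0,0,0]}}

```text
t: 12.65
eef_pos: [520.8, -357.1, 39.7]
tcp_rot: [-3.073, 1.571, 2.097]
ft_force: [0.5, -0.0, -1.4]
opening: 0.169
```

```bash
python3 ft.py
```

```text
t 13.45 F [ 0.01 -0.23 -1.19] along car -0.21 sd [0.48 0.49 0.52] pos [ 521.   -357.47   39.67] tip x 34.5
```

Request:
{"op": "carry_out", "data": {"grip": [1,1,1,1,1], "linear": [[0,0,-0.004],[0,0,-0.004],[0,0,-0.004],[0,0,0],[0,0,0]], "turn": [0,0,0,0,0]}}

```text
t: 13.95
eef_pos: [518.3, -351.9, 39.6]
tcp_rot: [-3.042, 1.57, 2.128]
ft_force: [-0.3, -0.1, -2.1]
opening: 0.169
```

```bash
python3 ft.py
```

```text
t 14.75 F [-0.21  0.39 -1.32] along car 0.44 sd [0.47 0.41 0.51] pos [ 518.32 -352.03   39.63] tip x 40.5
```

Request:
{"op": "carry_out", "data": {"grip": [1,1,1,1,1], "linear": [[0,0,-0.004],[0,0,-0.004],[0,0,-0.004],[0,0,0],[0,0,0]], "turn": [0,0,0,0,0]}}

```text
t: 15.25
eef_pos: [515.6, -346.4, 39.6]
tcp_rot: [-3.044, 1.57, 2.125]
ft_force: [0.1, 0.9, -2.7]
opening: 0.167
```

```bash
python3 ft.py
```

```text
t 16.05 F [-0.13  0.78 -2.13] along car 0.76 sd [0.64 0.44 0.57] pos [ 515.64 -346.61   39.62] tip x 46.6
```

Request:
{"op": "carry_out", "data": {"grip": [1,1,1,1,1], "linear": [[0,0,-0.003],[0,0,-0.003],[0,0,-0.004],[0,0,0],[0,0,0]], "turn": [0,0,0,0,0]}}

```text
t: 16.55
eef_pos: [513.4, -342.0, 39.6]
tcp_rot: [-3.122, 1.57, 2.048]
ft_force: [0.5, -0.2, -3.0]
opening: 0.175
```

```bash
python3 ft.py
```

```text
t 17.35 F [ 0.06  0.62 -2.63] along car 0.53 sd [0.46 0.61 0.57] pos [ 513.43 -342.08   39.62] tip x 51.6
```

Request:
{"op": "carry_out", "data": {"grip": [1,1,1,1,1], "linear": [[0.0012,0,0],[0,0,0],[0,0,0],[0,0,0],[0,0,0]], "turn": [0,0,0,0,0]}}

```text
t: 17.85
eef_pos: [513.5, -342.2, 39.2]
tcp_rot: [0.919, 1.571, -0.195]
ft_force: [-0.7, 1.6, 1.4]
opening: 0.164
```

```bash
python3 - <<'E'
import ft; from h import *; import pickle
ft.avg(16); pickle.dump(cams.camera_info("wrist"),open("w4.pkl","wb")); a=cams.read_camera("wrist"); cv2.imwrite("pics/w4.png",a)
cv2.imwrite("pics/c5.png",cv2.resize(a[60:210,220:420],None,fx=4,fy=4,interpolation=cv2.INTER_CUBIC))
t0=cv2.imread("pics/top0.png");t1=cams.read_camera("top");cv2.imwrite("pics/top1.png",t1)
g=lambda x:np.float32(cv2.cvtColor(x[245:298,272:330],cv2.COLOR_BGR2GRAY))
print("car shift px (rear half)",cv2.phaseCorrelate(g(t0),g(t1)))
E
```

```text
t 18.65 F [-1.62  1.76  3.42] along car 2.29 sd [0.63 0.56 1.41] pos [ 513.49 -342.19   39.17] tip x 51.5
car shift px (rear half) ((-0.018492423274157233, -0.22195756534434707), 0.558145534845046)
```

View pics/c5.png

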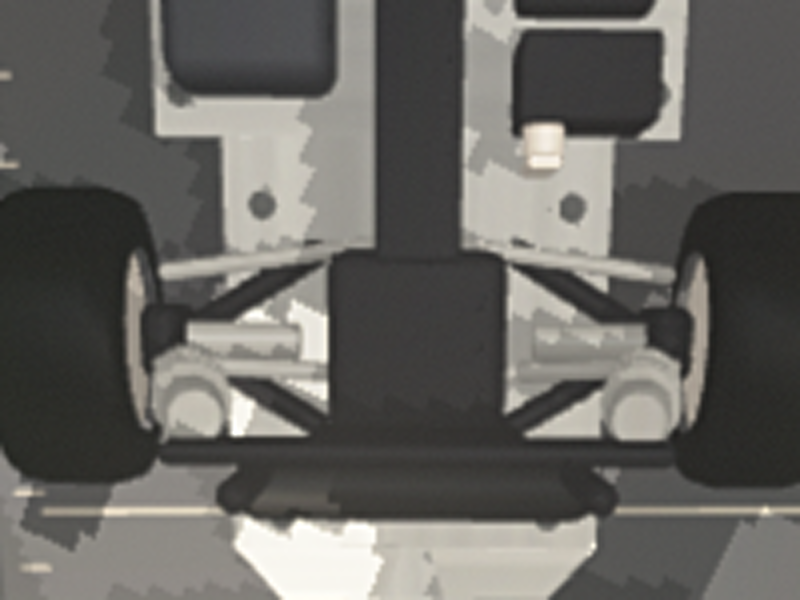

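The car looks in place, and the top view gives a shift of about 0.2 px (0.5 mm). I'll compare the lip's chamfer corners in world coordinates before and after, then recheck the force after easing the board press a little.

Request:
{"op": "carry_out", "data": {"grip": [1,1,1,1,1], "linear": [[-0.0004,0,0],[0,0,0],[0,0,0],[0,0,0],[0,0,0]], "turn": [0,0,0,0,0]}}

```text
t: 19.25
eef_pos: [513.5, -342.2, 39.2]
tcp_rot: [2.826, 1.571, 1.713]
ft_force: [-0.7, 1.9, 0.8]
opening: 0.168
```

```bash
python3 - <<'E'
import ft; from h import *; import pickle
ft.avg(16)
for n,pts in (("w3",[(228,320),(604,320)]),("w4",[(235,545),(597,545)])):
    i=pickle.load(open(n+".pkl","rb")); q=[ray("wrist",u/4+220-.375,v/4+60-.375,29,i) for u,v in pts]; print(n,np.mean(q,0).round(1),np.linalg.norm(q[0]-q[1]).round(1))
E
```

```text
t 20.05 F [-1.13  0.81  0.69] along car 1.23 sd [0.36 0.7  0.6 ] pos [ 513.49 -342.19   39.2 ] tip x 51.5
w3 [ 490.4 -291.6   29. ] 44.7
w4 [ 490.3 -291.5   29. ] 45.0
```

```bash
python3 -c "
from h import *
print(env.job_done()); s=env.state(); print(s['t'],s['eef_pos'],s['ft_force'],s['opening'])"
```

```text
the job is handed in; nothing more can be done
None
the job is handed in; nothing more can be done
```

I stood the gauge on the board about 40 mm ahead of the nose, in line with the notch, and slid it under until the ramp met the chassis plate. I then handed in while still gripping it. No verdict was reported, and the state could not be read after handing in.

- **Touch force:** the ramp took about 1.6 N with the gauge about 0.5 mm off the board. I then lowered it onto the board, which should leave about 1.3 to 1.5 N on the chassis. That final figure is worked out from the spring rate, because the board carries part of the load once the sole is down.
- **Alignment:** the tip was about 51 mm under the nose. The ramp was about 0.4 mm off the notch's centre line, measured about 27 mm before the end position. By image estimate it was within about 1° of the car's direction.
- **Flatness:** the sole was resting on the board with an estimated 3 N of pressure.
- **Car position:** the lip corners moved about 0.1 mm between two wrist pictures. The overhead picture suggested about 0.5 mm, but that match was weak.
- **Unexplained reading:** while the gauge was clear of the board and touching the chassis, the force along the car was about +0.5 to +0.8 N. I expected it to be slightly negative. The car had not moved, so I did not pursue it.

I saw no contact with the other things on the bench, but did not check their positions afterwards. The work took about 20 s of robot time.

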